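# Clock the hose elbow on the gas manifold

### The arm

A 7-joint arm with a two-finger parallel gripper is mounted at the origin on the work surface. World frame = base frame: x ahead of the robot, y to its left, z up, the work surface at z = 0. Lengths are in m, angles in rad, forces in N, time in s.
With the tool pointing down it reaches from about 0.4 to 0.85 m from the base axis. Payload 4.5 kg.
Tool frame: the origin (TCP) lies between the finger pads; the fingertips stand 11 mm ahead of it and the grasp point (between the pads) lies 8 mm behind it (r.nose_length is the distance from the TCP to the fingertips, in m); z points along the fingers, y is the line along which they close (so a half turn about z gives the same grasp; the last joint's range is limited). The gripper opens to 88 mm and grips with 3 to 60 N. Pads are 18 mm wide; open, the fingers measure 123 mm over their backs; the gripper's body (75 mm by 187 mm) begins 45 mm behind the grasp point.
Start: joints at [1.179, 0.689, -0.195, 1.565, 0.157, 0.902, -0.215], TCP at [0.258, -0.569, 0.25] pointing down, gripper open.
Joint ranges: [-3.01, 3.01], [-0.46, 2.08], [-1.47, 1.51], [0.13, 2.56], [-1, 4.14], [0.04, 2.09], [-2.66, 2.66]. Speed limits (rad/s): [2.57, 2.57, 3.14, 3.14, 3.14, 3.14, 3.14].

### API

Orientations are given as a unit quaternion [x, y, z, w].
In Python, from plant import get_state, snapshot, camera_model, r gives the robot as it stands.
- The arm moves only by the shell command python3 -m inch 'ROWS' [FORCE]. ROWS is text: rows parted by semicolons, each of 7 numbers parted by spaces: the opening, from -1 (shut) to 1 (fully open), then the shift along the tool's x, y, z in m, then the turn, a rotation vector about the tool's x, y, z in rad. A call has 1 to 20 rows; each row shifts and turns the commanded pose from where the row before left it, along the tool's axes as they then stand; what a row does not reach is not made up. A row lasts 1/12 s, in which the tool goes at most 41.7 mm and 7.16 degrees, less where a joint would pass 70% of its speed; a pose out of reach is approached as far as the arm can. A call is refused whole if a number of a shift passes 0.0417 or a number of a turn 0.125, either way. A call with a gripper value outside its range is refused whole. The fingers move at their own pace and stop on an object; FORCE is the grip in N (left out, the last holds). Time passes only in rows, so rows that do not move let the fingers close. It gives the time, the measured TCP pose, the force, the opening and the grip force at its end, in the units of the state.
- get_state(): the state, without advancing time (a new reading comes with each control period).
- snapshot(name): name is "scene" or "side" or "wrist"; returns (picture, depth): 480x640x3 uint8, red, green, blue; 480x640 float32, m along the optical axis (not along the pixel's ray), 0 where there is no reading.
- camera_model(name): a dict with "intrinsics" (3x3 intrinsics, pixels), "view" (4x4, takes a point from world to camera coordinates). Camera axes: x right, y down, z forward; pixel columns grow to the right and rows downward; lengths in m; the calibration is good to about 2 mm. The wrist camera is an equidistant fisheye: a pixel r from the principal point sees the ray r / f radians off the axis. A picture is of the moment at which its call begins: read the wrist's pose just before it. camera_model takes no time and is no camera call; for the wrist camera it gives the pose at the moment of the call.
- r.finish_job(): hands the job in; it is judged then, once.
The state is a dict: "clock": time; "q": joint angles; "qd": joint speeds; "joint_torque": joint torques, N m; "tool_pos": TCP position; "eef_rot": TCP orientation; "contact_force": force on the tool from outside, world axes, zero at the start; "moment": the same for the moment, N m; "opening": opening from 0.0 (shut) to 1.0 (fully open); "finger_force": force on a finger pad.
Only numpy, scipy, OpenCV 4.12 (cv2) and the standard library are available. Lean on these libraries where they do the work, as an engineer would, in place of code of your own. Each camera call takes 0.05 s, during which the arm holds its last target. There are 200 camera calls.

### The job

Three brass fittings stand in sockets held in the clamping fixture. Screw the long elbow with the ribbed hose outlet further in, clockwise seen from above, until it tightens and its outlet points straight away from the tall clamp bar, square to it; do not swing it well past that direction. Leave the short elbow as it is, and let go.

Things in the scene. Friction and masses are not known exactly. Their poses are not given: they have to be found in the camera images.
- fixture: Fixed aluminium plate 120 x 360 x 16 mm; origin: centre of underside. A tall dark clamp bar (top 50 mm above bench) runs along its -x side, a low jaw (top 30) along +x. Between, at x 0, y -110, 0 and 110 mm, stand steel sockets 39 mm wide (top 52) with the long elbow, a short plain elbow and a straight upright barb, in varying order. The long elbow's outlet has to point along its +x axis.
- elbow_grip (a point): Point to grip on the long brass elbow, on its vertical turning axis, 91 mm above the bench. x along the outlet, z up. Its square body is 30 mm long (x), 24 wide (y, flat sides), from 24 mm below to 12 above this point; a 27 mm hexagon is below. The ribbed outlet, 17 mm thick, 8 mm below this point, ends 61 mm from the axis. It only turns, and does not noticeably sink.
- elbow (a joint): Turn of the long elbow (rad), growing clockwise seen from above (screwing in); begins hand-started at 0.05 to 0.5. At 1.2 the outlet points along the fixture's +x axis, straight away from the clamp bar. It resists with 0.16 N m plus 0.1 N m per rad as it tightens, and stays where it is left. Hard stops at 0 and 1.75.
- short_elbow_end (a point): Centre of the open end of the short, smooth, round brass elbow (26 mm from its vertical axis, 77 mm above the bench; collar 21 mm thick; top of its body 88 mm above the bench). It is already right: leave it. It turns if knocked.

How it is judged:
At the end, for the whole second after the job is handed in: The long elbow is screwed in so that its outlet points straight away from the clamp bar, within 10 degrees (joint between 1.025 and 1.375 rad), and is at rest (value of joint elbow between 1.025 and 1.375 rad and velocity of joint elbow between -0.05 and 0.05 rad/s); the robot touches nothing.
It fails at once if the long elbow is swung well past the set direction (more than 20 degrees) (value of joint elbow above 1.55 rad).
It fails at once if the short elbow is turned (its end moved more than 10 mm) (distance of short_elbow_end from where it was at the start of the episode above 0.01 m).
It also fails if it takes over 29 s, if anything falls off the work surface, if the arm or the gripper's body presses on something with over 40 N, if the wrist force passes 120 N, or if a joint passes its speed limit or range.

## Working session

There is one attempt and no reset: what is moved stays moved. The work goes in short steps, Python scripts to look and compute and a shell command to move; the robot and the scene stay as the last step left them, time stands still between calls to the robot, and variables do not carry over. Pictures are saved under pics/ and viewed, at most 10 in all, crops included, and the job is handed in when it is done.

```bash
mkdir -p pics; ls; python3 - <<'E'
from plant import *
import cv2,numpy as np
s=get_state(); print(s)
for n in("scene","side"):
    p,d=snapshot(n); np.savez(''+n,p=p,d=d,**camera_model(n)); cv2.imwrite(f'pics/{n}0.png',p[:,:,::-1]); print(n,camera_model(n))
E
```

```text
pics
{'clock': 0.0, 'q': array([ 1.17880847,  0.68997525, -0.19450249,  1.56635627,  0.15732337,
        0.90250832, -0.21505155]), 'qd': array([ 0.00106237,  0.00160276,  0.00116749,  0.00176723,  0.00054183,
       -0.00127501,  0.00103162]), 'joint_torque': array([ 6.31807507e-04, -5.27558899e+01, -1.26652323e+00, -1.53425539e+01,
       -5.26290864e-02,  6.76608615e-03,  1.97446166e-04]), 'tool_pos': array([ 0.25783627, -0.56865524,  0.24891193]), 'eef_rot': array([ 9.77408341e-01,  2.11357695e-01, -2.74673469e-04, -8.85200322e-04]), 'contact_force': array([ 0.27159489, -0.28387705,  0.0264599 ]), 'moment': array([0.0230932 , 0.03628131, 0.01096762]), 'finger_force': 0.0, 'opening': 1.0041196012687754}
scene {'intrinsics': array([[514.73509649,   0.        , 319.28999262],
       [  0.        , 514.73509649, 239.63477387],
       [  0.        ,   0.        ,   1.        ]]), 'view': array([[-0.73669273,  0.67605081, -0.01546384,  0.36898242],
       [ 0.49180047,  0.5199395 , -0.69842338, -0.27154218],
       [-0.46412943, -0.52212855, -0.71551775,  1.04458153],
       [ 0.        ,  0.        ,  0.        ,  1.        ]])}
side {'intrinsics': array([[446.51953021,   0.        , 315.89252217],
       [  0.        , 446.51953021, 243.16306086],
       [  0.        ,   0.        ,   1.        ]]), 'view': array([[ 0.92189964, -0.38741663, -0.00306705, -0.47435922],
       [-0.28187377, -0.66527589, -0.69134302,  0.27227294],
       [ 0.26579735,  0.6382134 , -0.72252019,  0.49366745],
       [ 0.        ,  0.        ,  0.        ,  1.        ]])}
```

View pics/scene0.png

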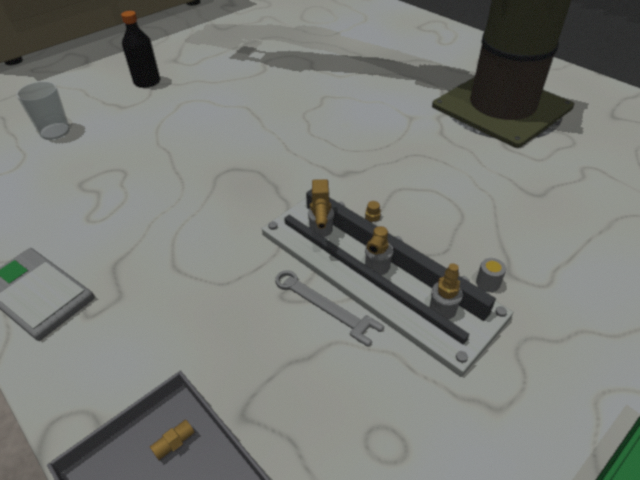

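View pics/side0.png

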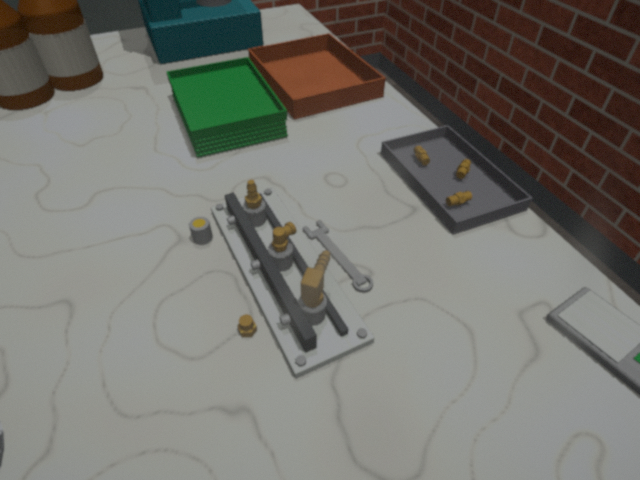

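The scene picture shows the long elbow at about (320,200), the short elbow in the middle at (378,245) and the barb at (450,285). In the side picture they are at (313,290), (282,238) and (253,195). The tall bar is on the robot's side, and the bolts sit at the plate corners.

```bash
cat > h.py <<'E'
import numpy as np,cv2
def cloud(n):
    f=np.load(n+'.npz'); d=f['d']; K=f['intrinsics']; V=f['view']
    v,u=np.nonzero((d>0)); z=d[v,u]
    c=np.c_[(u-K[0,2])/K[0,0]*z,(v-K[1,2])/K[1,1]*z,z]
    return (c-V[:3,3])@V[:3,:3], f['p'][v,u].astype(int), np.c_[u,v]
E
python3 - <<'E'
from h import *
for n,(a,b,c,d) in dict(scene=(255,515,175,375),side=(205,378,175,375)).items():
    X,C,uv=cloud(n)
    m=(uv[:,0]>a)&(uv[:,0]<b)&(uv[:,1]>c)&(uv[:,1]<d)
    X,C,uv=X[m],C[m],uv[m]
    hsv=cv2.cvtColor(C.astype(np.uint8)[None],cv2.COLOR_RGB2HSV)[0].astype(int)
    brass=(hsv[:,1]>110)&(hsv[:,0]>8)&(hsv[:,0]<30)&(hsv[:,2]>50)
    dark=(C.max(1)<75)&(hsv[:,1]<110)
    z=X[:,2]
    bar=dark&(z>.046)&(z<.054)
    r=cv2.minAreaRect(X[bar,:2].astype(np.float32)); print(n,'bar',bar.sum(),np.median(z[bar]),cv2.boxPoints(r).round(4).tolist())
    jaw=dark&(z>.026)&(z<.034)
    r=cv2.minAreaRect(X[jaw,:2].astype(np.float32)); print('jaw',jaw.sum(),r)
    pl=(z>.0125)&(z<.0195)&~brass
    r=cv2.minAreaRect(X[pl,:2].astype(np.float32)); print('plate',pl.sum(),cv2.boxPoints(r).round(4).tolist(),np.mean(cv2.boxPoints(r),0))
    for lo,hi in((.099,.107),(.075,.099),(.053,.075)):
        k=brass&(z>lo)&(z<hi)
        P=X[k]; 
        lab=-np.ones(len(P),int); cl=[]
        for i,p in enumerate(P):
            for c in cl:
                if np.hypot(*(p[:2]-np.mean(c,0)[:2]))<.055: c.append(p);break
            else: cl.append([p])
        for c in cl: print('brass',lo,len(c),np.mean(c,0).round(4),cv2.minAreaRect(np.array(c)[:,:2].astype(np.float32)))
E
```

```text
scene bar 1876 0.04879389091014772 [[0.4632999897003174, 0.2888000011444092], [0.4860000014305115, -0.027300000190734863], [0.5414999723434448, -0.023399999365210533], [0.5188000202178955, 0.29280000925064087]]
jaw 2373 ((0.47990307211875916, 0.1305154412984848), (0.1228904128074646, 0.3185573220252991), 3.7519829273223877)
plate 8628 [[0.40230000019073486, 0.304500013589859], [0.4291999936103821, -0.05550000071525574], [0.5853000283241272, -0.04390000179409981], [0.5584999918937683, 0.31610000133514404]] [0.49382463 0.13029496]
brass 0.099 199 [0.5197 0.0241 0.1015] ((0.5195399522781372, 0.02316676639020443), (0.02943357825279236, 0.020872415974736214), 46.84422302246094)
brass 0.099 16 [0.5049 0.2415 0.0996] ((0.5041202306747437, 0.24226170778274536), (0.01043849065899849, 0.00908942986279726), 15.162283897399902)
brass 0.075 408 [0.5384 0.045  0.0885] ((0.5426373481750488, 0.046294279396533966), (0.05292268097400665, 0.022732708603143692), 42.899803161621094)
brass 0.075 283 [0.5208 0.1375 0.0838] ((0.519263744354248, 0.13568340241909027), (0.03491070494055748, 0.01891029626131057
[... 1324 characters left out ...]
1032] ((0.5126029849052429, 0.022711660712957382), (0.022063352167606354, 0.013841889798641205), 75.93301391601562)
brass 0.075 70 [0.5019 0.2327 0.0883] ((0.5027453899383545, 0.2334124892950058), (0.01111509744077921, 0.006780984811484814), 20.38261604309082)
brass 0.075 215 [0.5173 0.1284 0.085 ] ((0.5172626376152039, 0.1311112493276596), (0.03418567404150963, 0.018226712942123413), 22.513643264770508)
brass 0.053 96 [0.5018 0.2321 0.0689] ((0.5023276805877686, 0.2332112342119217), (0.018279116600751877, 0.023404374718666077), 89.00775909423828)
brass 0.053 84 [0.5091 0.1207 0.0668] ((0.5102072954177856, 0.12271430343389511), (0.020420478656888008, 0.011644669808447361), 0.558711588382721)
```

```bash
python3 -m inch '0.2 .0267 -.0239 0 0 0 0;0.2 .0267 -.0239 0 0 0 0;0.2 .0267 -.0239 0 0 0 0;0.2 .0267 -.0239 0 0 0 0;0.2 .0267 -.0239 0 0 0 0;0.2 .0267 -.0239 0 0 0 0;0.2 .0267 -.0239 0 0 0 0;0.2 .0267 -.0239 0 0 0 0;0.2 .0267 -.0239 0 0 0 0;0.2 .0267 -.0239 0 0 0 0;0.2 .0267 -.0239 0 0 0 0;0.2 .0267 -.0239 0 0 0 0;0.2 .0267 -.0239 0 0 0 0;0.2 .0267 -.0239 0 0 0 0;0.2 .0267 -.0239 0 0 0 0;0.2 .0267 -.0239 0 0 0 0;0.2 .0267 -.0239 0 0 0 0;0.2 .0267 -.0239 0 0 0 0;0.2 0 0 0 0 0 0;0.2 0 0 0 0 0 0' 40
python3 -m inch '0.2 0 0 0 0 0 -.09;0.2 0 0 0 0 0 -.09;0.2 0 0 0 0 0 -.09;0.2 0 0 0 0 0 -.09;0.2 0 0 0 0 0 0;0.2 0 0 0 0 0 0;0.2 0 0 0 0 0 0'
python3 - <<'E'
from plant import *
import cv2,numpy as np
s=get_state(); c=camera_model('wrist'); p,d=snapshot('wrist'); print(s['q'],s['clock'],c)
np.savez('wrist1',p=p,d=d,**c); cv2.imwrite('pics/w1.png',p[:,:,::-1])
E
```

```text
clock: 1.77
tool_pos: [0.5185, 0.0237, 0.2493]
eef_rot: [0.977, 0.214, -0.0, -0.0]
contact_force: [-0.3, -1.7, 0.3]
opening: 0.599
finger_force: 0.0
clock: 2.35
tool_pos: [0.5178, 0.02, 0.2496]
eef_rot: [0.925, 0.381, -0.0, 0.0]
contact_force: [0.0, -0.2, 0.4]
opening: 0.6
finger_force: 0.0
[ 0.02019438  0.55396845 -0.23360264  1.88338799  0.18537919  0.72567572
 -1.10768417] 2.35 {'intrinsics': array([[371.64829954,   0.        , 319.34373012],
       [  0.        , 371.64829954, 238.85642129],
       [  0.        ,   0.        ,   1.        ]]), 'view': array([[ 0.70501225, -0.70919256,  0.00191113, -0.35169733],
       [-0.68526463, -0.68052629,  0.25941541,  0.33246384],
       [-0.1826749 , -0.18420068, -0.96576394,  0.48602782],
       [ 0.        ,  0.        ,  0.        ,  1.        ]])}
```

View pics/w1.png

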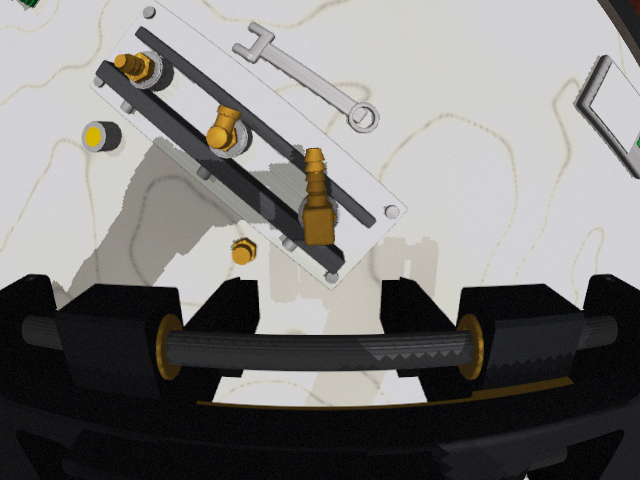

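The wrist picture shows the elbow body's top at about (319,226) and the ribbed outlet running up to (315,150). The outlet lies nearly along the tool's x. The short elbow is at (225,130), clear of the fingers.

```bash
python3 - <<'E'
import numpy as np,cv2
f=np.load('wrist1.npz'); p,d,K,V=f['p'],f['d'],f['intrinsics'],f['view']
hsv=cv2.cvtColor(p,cv2.COLOR_RGB2HSV).astype(int)
m=(hsv[...,1]>110)&(hsv[...,0]>8)&(hsv[...,0]<32)&(hsv[...,2]>50); m[260:]=0
m[:, :280]=0; m[:130]=0; m[:,360:]=0
v,u=np.nonzero(m); x=(u-K[0,2])/K[0,0]; y=(v-K[1,2])/K[0,0]; r=np.hypot(x,y)
ray=np.c_[x/r*np.tan(r),y/r*np.tan(r),np.ones(len(r))]
X=(ray*d[v,u][:,None]-V[:3,3])@V[:3,:3]
C=-V[:3,:3].T@V[:3,3]
def rep(n,k,P):
    q=cv2.minAreaRect(P[k][:,:2].astype(np.float32)); print(n,k.sum(),P[k].mean(0).round(4),q,cv2.boxPoints(q).round(4).tolist())
k=(X[:,2]>.098)&(X[:,2]<.108)&(d[v,u]>0); rep('top',k,X)
w=ray@V[:3,:3]; T=C+w*((.103-C[2])/w[:,2])[:,None]; rep('topray',k,T)
k=(X[:,2]>.078)&(X[:,2]<.096); rep('outlet',k,X)
# outlet centre line, binned along its length
a=np.deg2rad(45); e=np.array([np.cos(a),np.sin(a)]); n=np.array([-e[1],e[0]])
s=(X[:,:2]-[.518,.02])@e; t=(X[:,:2]-[.518,.02])@n
for lo in np.arange(-.02,.065,.006):
    b=(s>=lo)&(s<lo+.006)&(X[:,2]>.07)
    if b.sum()>5: print(round(lo,3),b.sum(),t[b].min().round(4),t[b].max().round(4),((t[b].min()+t[b].max())/2).round(4),X[b,2].max().round(4))
E
```

```text
top 1101 [0.5181 0.0204 0.102 ] ((0.5176077485084534, 0.01996156945824623), (0.029863711446523666, 0.023637522011995316), 47.95085525512695) [[0.49880000948905945, 0.01679999940097332], [0.5163999795913696, 0.0010000000474974513], [0.5364000201225281, 0.023099999874830246], [0.5188000202178955, 0.039000000804662704]]
topray 1101 [0.5182 0.0205 0.103 ] ((0.5181806087493896, 0.020380422472953796), (0.02982303686439991, 0.023315999656915665), 48.5123291015625) [[0.49959999322891235, 0.016899999231100082], [0.5170000195503235, 0.001500000013038516], [0.5368000268936157, 0.023800000548362732], [0.5192999839782715, 0.03929999843239784]]
outlet 1097 [0.5413 0.047  0.0884] ((0.5409059524536133, 0.04852116107940674), (0.047803349792957306, 0.022711874917149544), 51.6416130065918) [[0.5171999931335449, 0.03680000081658363], [0.5350000262260437, 0.022700000554323196], [0.5645999908447266, 0.06019999831914902], [0.5468000173568726, 0.07429999858140945]]
-0.02 34 -0.0097 0.0101 0.0002 0.1026
-0.014 206 -0.0121 0.0109 -0.0006 0.1042
-0.008 216 -0.0112 0.0116 0.0002 0.1038
-0.002 227 -0.0112 0.0116 0.0002 0.1047
0.004 235 -0.0113 0.0123 0.0005 0.1043
0.01 303 -0.0103 0.0125 0.0011 0.1035
0.016 142 -0.006 0.0095 0.0018 0.0918
0.022 145 -0.006 0.0103 0.0021 0.0916
0.028 129 -0.0052 0.0094 0.0021 0.0916
0.034 141 -0.0052 0.0102 0.0025 0.0921
0.04 130 -0.0044 0.0109 0.0033 0.092
0.046 137 -0.0044 0.0117 0.0036 0.0916
0.052 127 -0.0036 0.0117 0.004 0.0913
0.058 47 -0.0012 0.01 0.0044 0.0897
0.064 10 -0.0001 -0.0001 -0.0001 0.3838
```

```bash
python3 -m inch '0.2 0 0 0 0 0 -.065;0.2 0 0 .0277 0 0 0;0.2 0 0 .0277 0 0 0;0.2 0 0 .0277 0 0 0;0.2 0 0 .0277 0 0 0;0.2 0 0 .0277 0 0 0;0.2 0 0 .0277 0 0 0;0.2 0 0 0 0 0 0;0.2 0 0 0 0 0 0;0.2 0 0 0 0 0 0' && python3 -m inch '-1 0 0 0 0 0 0;-1 0 0 0 0 0 0;-1 0 0 0 0 0 0;-1 0 0 0 0 0 0;-1 0 0 0 0 0 0;-1 0 0 0 0 0 0;-1 0 0 0 0 0 0;-1 0 0 0 0 0 0' 55
```

```text
clock: 3.23
tool_pos: [0.5189, 0.0212, 0.0846]
eef_rot: [0.911, 0.412, 0.001, 0.0]
contact_force: [0.7, 0.0, 0.2]
opening: 0.603
finger_force: 0.0
clock: 3.9
tool_pos: [0.5181, 0.0214, 0.0842]
eef_rot: [0.911, 0.413, 0.0, 0.0]
contact_force: [-1.4, 1.1, 6.2]
opening: 0.266
finger_force: 55.0
```

```bash
python3 -m inch '-1 0 0 0 0 0 .06;-1 0 0 0 0 0 .06;-1 0 0 0 0 0 .06;-1 0 0 0 0 0 .06;-1 0 0 0 0 0 .06;-1 0 0 0 0 0 .06;-1 0 0 0 0 0 .06;-1 0 0 0 0 0 .06;-1 0 0 0 0 0 .06;-1 0 0 0 0 0 .06;-1 0 0 0 0 0 .06;-1 0 0 0 0 0 .06;-1 0 0 0 0 0 .06;-1 0 0 0 0 0 0;-1 0 0 0 0 0 0;-1 0 0 0 0 0 0' 
python3 - <<'E'
from plant import *
s=get_state(); print(s['q'],s['moment'])
E
```

```text
clock: 5.23
tool_pos: [0.5186, 0.0206, 0.0842]
eef_rot: [0.999, 0.035, 0.001, 0.0]
contact_force: [-1.0, -1.5, 5.5]
opening: 0.269
finger_force: 55.0
[-0.13746349  0.82697957  0.01413909  2.01476414 -0.0330165   0.29901719
 -1.5971247 ] [-0.07908432  0.1329514  -0.02091519]
```

```bash
python3 -m inch '0.1 0 0 0 0 0 0;0.1 0 0 0 0 0 0;0.1 0 0 0 0 0 0;0.1 0 0 0 0 0 0;0.1 0 0 0 0 0 0;0.1 0 0 -.0277 0 0 0;0.1 0 0 -.0277 0 0 0;0.1 0 0 -.0277 0 0 0;0.1 0 0 -.0277 0 0 0;0.1 0 0 -.0277 0 0 0;0.1 0 0 -.0277 0 0 0;0.1 0 0 0 0 0 0;0.1 0 0 0 0 0 0;0.1 0 0 0 0 0 0'
python3 - <<'E'
from plant import *
import cv2,numpy as np
s=get_state(); c=camera_model('wrist'); p,d=snapshot('wrist')
cv2.imwrite('pics/w2.png',p[:,:,::-1]); K=c['intrinsics'];V=c['view']
hsv=cv2.cvtColor(p,cv2.COLOR_RGB2HSV).astype(int)
m=(hsv[...,1]>110)&(hsv[...,0]>8)&(hsv[...,0]<32)&(hsv[...,2]>50)&(d>0)
def pts(m):
    v,u=np.nonzero(m); x=(u-K[0,2])/K[0,0]; y=(v-K[1,2])/K[0,0]; r=np.hypot(x,y)
    return (np.c_[x/r*np.tan(r),y/r*np.tan(r),np.ones(len(r))]*d[v,u][:,None]-V[:3,3])@V[:3,:3]
X=pts(m); near=np.hypot(X[:,0]-.518,X[:,1]-.02)<.075
k=near&(X[:,2]>.098)&(X[:,2]<.108); print('top',k.sum(),cv2.minAreaRect(X[k][:,:2].astype(np.float32)))
k=near&(X[:,2]>.08)&(X[:,2]<.096)&(X[:,0]>.535); L=X[k][:,:2]
xs=np.arange(.535,.58,.005); cy=[(L[(L[:,0]>=a)&(L[:,0]<a+.005),1].min()+L[(L[:,0]>=a)&(L[:,0]<a+.005),1].max())/2 for a in xs if ((L[:,0]>=a)&(L[:,0]<a+.005)).sum()>5]
print('outlet deg',np.degrees(np.arctan(np.polyfit(xs[:len(cy)],cy,1)[0])),np.round(cy,4))
Y=pts((p.max(2)<75)&(d>0)); k=(Y[:,2]>.043)&(Y[:,2]<.053)&(np.abs(Y[:,0]-.475)<.03)&(Y[:,1]>-.05)&(Y[:,1]<.3)
print('bar',k.sum(),cv2.minAreaRect(Y[k][:,:2].astype(np.float32)))
# straight edge fit of bar centre
b=Y[k]; f=np.polyfit(b[:,1],b[:,0],1); print('bar yaw',-np.degrees(np.arctan(f[0])))
print(s['contact_force'])
E
```

```text
clock: 6.4
tool_pos: [0.5176, 0.0211, 0.2491]
eef_rot: [0.999, 0.035, -0.001, 0.0]
contact_force: [0.0, -0.1, -0.6]
opening: 0.548
finger_force: 0.0
top 1118 ((0.5176764130592346, 0.019750837236642838), (0.02978494018316269, 0.02341504395008087), 4.794575214385986)
outlet deg 3.7674636349192974 [0.0212 0.0216 0.0218 0.0224 0.0227 0.0233 0.0235 0.0236 0.0236]
bar 4670 ((0.4925604462623596, 0.12809239327907562), (0.03678644821047783, 0.31856995820999146), 3.838602066040039)
bar yaw 3.538785779116282
[ 0.01243727 -0.12140691 -0.58092339]
```

View pics/w2.png

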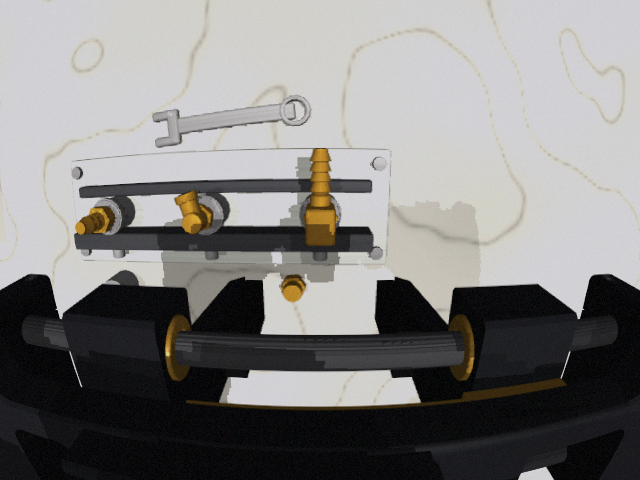

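The long elbow at (320,200) now points square away from the bar: outlet at about 4 degrees, bar about 3.8. The short elbow at (195,212) hasn't been touched, and the gripper is clear.

```bash
python3 -c "
from plant import r
print(r.finish_job())"
```

```text
the job is handed in; nothing more can be done
None
```

The long elbow is screwed in, its outlet measured square to the clamp bar to within about 1 degree; the short elbow was not touched, the gripper let go and lifted clear, and the job was handed in at about 6.4 s (no verdict was returned).

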